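# Hold the spring clip open around the sizing card

### The job

I am about to slip a second sheet against the stone-sizing card, so get the orange spring clip ready: squeeze its handles, take it off the parking rail and bring it down over the middle of the card's upright top edge with the jaws spread wide, one jaw on each side. Finish while still holding it like that, squeezed open by the handles with the edge well inside its mouth and clear of the clip; never let it bite the card or jam down on it. Leave the other things on the bench where they are.

Things in the scene. Friction and masses are not known exactly. Their poses are not given: they have to be found in the camera images.
- clip: Spring clip, two orange levers on a dark pivot pin with a steel coil, 26 mm wide (y), about 80 mm tall, 80 g. Origin on the pivot, mid-pin; z up to the handles, y along the pin and the rail, x the line along which handles are squeezed and jaws part. Starts upright, jaws down, biting the rail strip, the underside of its spine (10 mm below the origin) resting on the strip.
- clip_grip (a point): Where to grip the clip: midway between the handle pads, 33 mm above the clip's origin. Pads lie at -x and +x, 26 mm wide (y), 24 mm tall. Shut, they splay by 0.32 rad: 44 mm over their outsides at the bottom (17 mm above the origin), 59 mm at the top (39 mm). Squeezed to the stop they are parallel, 32 mm over their outsides, 22 to 46 mm above the origin.
- jaw_a (a joint): Opening angle of the lever on the clip's -x side (rad): 0 shut on the 4 mm rail strip, 0.32 at the stop; the other lever opens equally. Jaw tip gap: 4 mm at 0, 20 mm at 0.2, 30 mm at 0.32. About 4 N on each pad starts to open it, about 12 N holds it at the stop; 20 to 25 N does no harm. Let go, it snaps shut.
- jaw_a_tip (a point): Inner lower edge of the jaw on the clip's -x side, middle of its width: 42 mm below the clip's origin when shut, 39 mm below when fully open.
- jaw_b_tip (a point): The same on the jaw of the clip's +x side.
- rail: Parking rail, fixed: red foot 70 x 250 x 16 mm with an upright aluminium strip 4 mm thick, 240 mm long along y, top edge 110 mm above the bench. Origin under the centre of the foot, z up. Two grey clips of the same size are fixed on it 95 mm either side of the middle; the orange one sits between, up to 35 mm off the middle.
- card: White stone-sizing card with coloured rings, standing upright and rigid in a blue foot 70 x 130 x 22 mm: 3 mm thick (x), 100 mm wide (y), top edge 125 mm above the bench. Origin under the centre of the foot, z up. Fixed to the bench.
- card_top (a point): Middle of the card's top edge; x across the card's thickness, y along the edge, z up.
- coolant: Bystander: white bottle with blue cap, 60 mm wide, 150 mm tall; origin under its centre.
- paste: Bystander: amber jar, 60 mm wide and tall; origin under its centre.
- core_green: Bystander: pale marble core standing upright, 28 mm across, 50 mm tall; origin under its centre.
- core_red: Bystander: terracotta-coloured core standing upright, 34 mm across, 40 mm tall; origin under its centre.
- dish: Bystander: white bowl, 90 mm wide, 30 mm tall; origin under its centre.
- brush: Bystander: brush lying on the bench; origin under it.
- wrench: Bystander: wrench lying on the bench; origin under it.
There are look-alikes about, which are no part of the job. Several things look just like the card: the one meant starts farthest to the robot's right.

How it is judged:
On the way:
1. the clip is held open in the fingers, lifted clear of the rail (contact force between clip and the fingers above 2 N and contact force between clip and rail below 0.1 N and height (world z) of clip above 0.155 m and value of joint jaw_a above 0.15 rad), for 0.1 s.
At the end, for the whole second after the job is handed in: Fingers still hold the clip open (0.2 rad or more), at rest, upright and in line with the card within 0.2 rad; card edge between the jaw tips, 3 mm or more from each; tips 7 mm or more below the edge and within 25 mm of its middle; clip not touching the card (under 0.5 N) (contact force between clip and the fingers above 2 N and value of joint jaw_a above 0.2 rad and ((x of jaw_a_tip in the frame of card_top below -0.003 m and x of jaw_b_tip in the frame of card_top above 0.003 m) or (x of jaw_b_tip in the frame of card_top below -0.003 m and x of jaw_a_tip in the frame of card_top above 0.003 m)) and z of each of jaw_a_tip, jaw_b_tip in the frame of card_top below -0.007 m and y of jaw_a_tip in the frame of card_top between -0.025 and 0.025 m and y of jaw_b_tip in the frame of card_top between -0.025 and 0.025 m and angle between the y axis of clip and the y axis of card, either way round below 0.2 rad and angle between clip's own z axis and vertical below 0.2 rad and contact force between clip and card below 0.5 N and linear speed of clip below 0.02 m/s); the arm keeps its last pose, push and grip.
It fails at once if the clip bites the card (jaws closed below 0.08 rad while the tips are below its top edge) (value of joint jaw_a below 0.08 rad and z of each of jaw_a_tip, jaw_b_tip in the frame of card_top below -0.002 m and y of jaw_a_tip in the frame of card_top between -0.06 and 0.06 m and y of jaw_b_tip in the frame of card_top between -0.06 and 0.06 m and horizontal distance between jaw_a_tip and card_top below 0.06 m and x of clip in the frame of card between -0.02 and 0.02 m).
It fails at once if the clip is jammed against the card (over 12 N) (contact force between clip and card above 12 N).
It fails at once if another thing on the bench is shifted by more than 3 cm or knocked over (distance of any of coolant, paste, core_green, core_red, dish, brush, wrench from where it was at the start of the episode above 0.03 m or angle between any of coolant, paste, core_green, core_red, dish, brush, wrench's own z axis and vertical above 0.5 rad).
It also fails if it takes over 38 s, if anything falls off the work surface, if the arm or the gripper's body presses on something with over 40 N, if the wrist force passes 120 N, or if a joint passes its speed limit or range.

### The arm

A 7-joint arm with a two-finger parallel gripper is mounted at the origin on the work surface. World frame = base frame: x ahead of the robot, y to its left, z up, the work surface at z = 0. Lengths are in m, angles in rad, forces in N, time in s.
With the tool pointing down it reaches from about 0.4 to 0.875 m from the base axis. Payload 19.3 kg.
Tool frame: the origin (TCP) lies at the very end of the fingers, on their centre line; the grasp point (between the pads) lies 19 mm behind it; z points along the fingers, y is the line along which they close (so a half turn about z gives the same grasp; the last joint's range is limited). The gripper opens to 85 mm and grips with 20 to 120 N. Pads are 22 mm wide; open, the fingers measure 114 mm over their backs; the gripper's body (76 mm by 85 mm) begins 54 mm behind the grasp point. The pads swing forward as they close: fully open they stand 13 mm farther back than shut.
Start: joints at [-1.325, 0.521, -0.036, 1.599, 0.021, 1.021, -0.113], TCP at [0.194, 0.594, 0.231] pointing down, gripper open.
Joint ranges: [-2.91, 2.91], [-0.3, 2.13], [-1.5, 1.42], [0.17, 2.43], [-1.26, 4.41], [0.16, 1.93], [-2.52, 2.52]. Speed limits (rad/s): [1.89, 1.89, 2.39, 2.39, 3.01, 3.01, 3.01].

### API

Orientations are given as [roll, pitch, yaw] about the fixed x, y, z axes, in that order (R = Rz(yaw) Ry(pitch) Rx(roll)).
In Python, from workcell import bot gives the robot as it stands. The module is installed in compiled form; this text tells all that it offers.
- The arm moves only by the tool apply_moves, never from a script. Its arguments are lists of equal length, an entry for each row: "claw": the finger opening in m, from 0 to 0.0854; "xyz": the shift along the tool's x, y, z in m, a list of three; "twist": the turn, a rotation vector about the tool's x, y, z in rad, a list of three. A call has 1 to 20 rows; each row shifts and turns the commanded pose from where the row before left it, along the tool's axes as they then stand; what a row does not reach is not made up. A row lasts 1/10 s, in which the tool goes at most 50 mm and 8.59 degrees, less where a joint would pass 70% of its speed; a pose out of reach is approached as far as the arm can. A call with a gripper value outside its range is refused whole. The fingers move at their own pace and stop on an object; "force" is the grip in N (left out, the last holds). Time passes only in rows, so rows that do not move let the fingers close. It gives the time, the measured TCP pose, the force, the opening and the grip force at its end, in the units of the state.
- bot.observe(): the state, without advancing time (a new reading comes with each control period).
- bot.grab_frame(name): name is "scene" or "top"; returns a dict with "img" (420x560x3 uint8, red, green, blue), "vfov" (degrees; the focal length in pixels is half the picture's height over the tangent of half this angle, whatever the lens; pixels are square), "cx", "cy" (the principal point, pixels), "distortion" ([k1, k2, p1, p2, k3] as OpenCV has them; the pictures are not rectified), "view" (4x4, takes a point from world to camera coordinates). Camera axes: x right, y up, looking along -z (the intrinsics and any distortion apply to the point x, -y, -z); pixel columns grow to the right and rows downward; lengths in m; the calibration is good to about 2 mm. A picture is of the moment at which its call begins. There is no depth.
- bot.job_done(): hands the job in; it is judged then, once.
Trained networks look in the newest picture that a camera, given by its name, has taken for a name from the list of things; names that differ only in an ending like _2 or _b are one class to them, and where a whole thing is asked for, a point or a joint stands for the part that bears it (a point fixed in the world has none). Each returns a list of dicts, best first, with "score" (0 to 1); they miss things now and then, are a little off and sometimes report something else, mostly with a low value. They report only what shows in the picture. A call takes as long as a camera call. They do not tell look-alikes from the thing itself.
- bot.find_in(camera, query): "position" ([x, y, z] in m, in world coordinates, good to about 4 mm: the middle of the surface that is visible of it).
The state is a dict: "clock": time; "qpos": joint angles; "qd": joint speeds; "joint_efforts": joint torques, N m; "position": TCP position; "tool_rot": TCP orientation; "force": force on the tool from outside, world axes, zero at the start; "moment": the same for the moment, N m; "grip_width": finger opening in m; "finger_force": force on a finger pad.
Only numpy, scipy, OpenCV 4.12 (cv2) and the standard library are available. Lean on these libraries where they do the work, as an engineer would, in place of code of your own. Each camera call takes 0.05 s, during which the arm holds its last target. There are 200 camera calls.

## Working session

There is one attempt and no reset: what is moved stays moved. The work goes in short steps, Python scripts to look and compute and a tool call to move; the robot and the scene stay as the last step left them, time stands still between calls to the robot, and variables do not carry over. Pictures are saved under pics/ and viewed, at most 10 in all, crops included, and the job is handed in when it is done.

Besides the shell and the picture viewer there is one more tool, called as name(argument=value, ...), one argument or row to a line, values as JSON. apply_moves: Moves the arm, as the interface text tells. Its arguments: {"type":"object","properties":{"claw":{"type":"array"},"xyz":{"type":"array"},"twist":{"type":"array"},"force":{"type":"number"}},"required":["claw","xyz","twist"]}

```bash
mkdir -p pics
cat > h.py <<'E'
import numpy as np, cv2
from workcell import bot
def K(f):
    h=f["img"].shape[0]; fl=h/2/np.tan(np.radians(f["vfov"])/2)
    return np.array([[fl,0,f["cx"]],[0,fl,f["cy"]],[0,0,1.]]),np.array(f["distortion"],float)
F=np.diag([1.,-1,-1])
def proj(f,P):
    k,d=K(f);V=np.array(f["view"]);R=F@V[:3,:3];t=F@V[:3,3]
    return cv2.projectPoints(np.array(P,float).reshape(-1,1,3),cv2.Rodrigues(R)[0],t,k,d)[0].reshape(-1,2)
def onplane(f,uv,z):
    k,d=K(f);V=np.array(f["view"]);R=F@V[:3,:3];t=F@V[:3,3]
    n=cv2.undistortPoints(np.array(uv,float).reshape(-1,1,2),k,d).reshape(-1,2)
    c=-R.T@t; r=np.c_[n,np.ones(len(n))]@R
    return c+r*((z-c[2])/r[:,2])[:,None]
E
python3 - <<'E'
from h import *
s=bot.observe();print({k:np.round(v,3) for k,v in s.items()})
for c in("scene","top"):
    f=bot.grab_frame(c);cv2.imwrite(f"pics/{c}0.png",f["img"][:,:,::-1]);np.save(f"{c}0.npy",f,allow_pickle=True)
    V=np.array(f["view"]);print(c,-V[:3,:3].T@V[:3,3])
    for q in("clip","rail","card","coolant","paste","core_green","core_red","dish","brush","wrench"):
        for r in bot.find_in(c,q):
            print(c,q,round(r["score"],2),np.round(r["position"],3),proj(f,r["position"]).round()[0])
E
```

```text
{'clock': np.float64(0.0), 'qpos': array([-1.325,  0.522, -0.036,  1.6  ,  0.021,  1.021, -0.113]), 'qd': array([-0.   ,  0.   , -0.   , -0.   , -0.001,  0.001, -0.001]), 'joint_efforts': array([ 1.0000e-03, -9.2711e+01,  1.9800e+00, -3.6991e+01,  1.8000e-02,
        8.0000e-03,  0.0000e+00]), 'position': array([0.194, 0.594, 0.231]), 'tool_rot': array([-3.14 ,  0.   ,  2.826]), 'force': array([-0.586, -0.118,  0.452]), 'moment': array([ 0.005,  0.029, -0.028]), 'finger_force': np.float64(0.0), 'grip_width': np.float64(0.085)}
scene [1.19749853 0.02961939 1.10781811]
scene clip 0.68 [ 0.558 -0.259  0.132] [160. 227.]
scene clip 0.36 [0.772 0.028 0.095] [267. 301.]
scene clip 0.34 [0.549 0.237 0.023] [333. 238.]
scene rail 0.79 [ 0.57  -0.245  0.04 ] [171. 247.]
scene card 0.84 [0.545 0.232 0.025] [332. 236.]
scene card 0.78 [0.586 0.424 0.03 ] [397. 244.]
scene card 0.78 [0.448 0.56  0.04 ] [430. 203.]
scene coolant 0.63 [0.775 0.03  0.095] [268. 302.]
scene coolant 0.32 [ 0.782 -0.098  0.061] [219. 312.]
scene paste 0.93 [ 0.781 -0.096  0.058] [220. 312.]
scene core_red 0.73 [0.6   
[... 389 characters left out ...]
1  0.012] [380. 189.]
top rail 0.71 [0.534 0.234 0.02 ] [236. 207.]
top card 0.98 [0.57  0.426 0.023] [176. 200.]
top card 0.96 [0.43  0.563 0.024] [136. 245.]
top card 0.87 [0.54  0.236 0.021] [235. 205.]
top coolant 0.72 [ 0.284 -0.325  0.022] [415. 271.]
top coolant 0.59 [0.751 0.028 0.101] [294. 130.]
top paste 0.83 [ 0.763 -0.095  0.06 ] [331. 129.]
top paste 0.31 [0.536 0.233 0.021] [236. 206.]
top core_green 0.6 [0.464 0.009 0.051] [307. 221.]
top core_red 0.3 [ 0.759 -0.094  0.056] [331. 130.]
top dish 0.84 [0.756 0.234 0.016] [232. 142.]
top brush 0.86 [ 0.284 -0.327  0.023] [416. 271.]
top brush 0.28 [ 0.582 -0.262  0.14 ] [393. 172.]
top wrench 0.66 [0.295 0.339 0.009] [207. 283.]
```

Run:
```python
import cv2
a=cv2.imread("pics/scene0.png");b=cv2.imread("pics/top0.png")
cv2.imwrite("pics/a.png",cv2.resize(a,(784,588),interpolation=3))
c=b[135:275,110:260];d=b[135:275,330:480]
cv2.imwrite("pics/b.png",cv2.resize(cv2.hconcat([c,d]),(795,371),interpolation=3))
```

```text
(no output)
```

View pics/a.png

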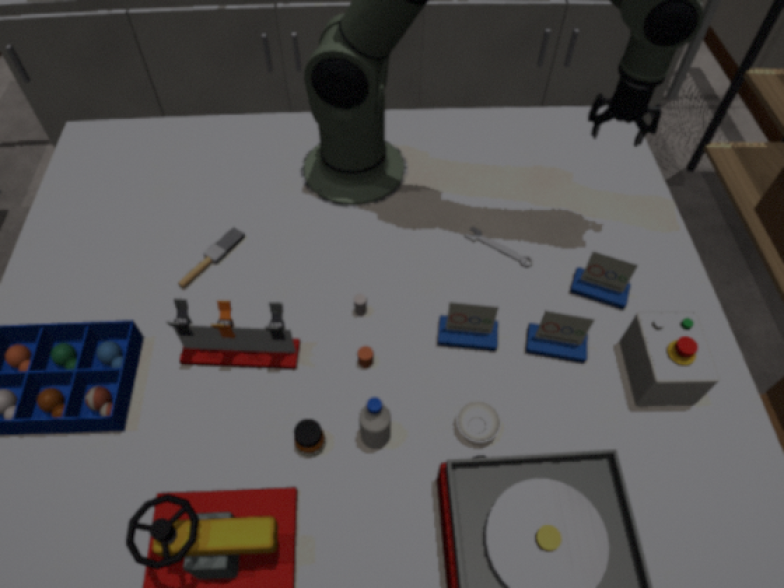

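View pics/b.png

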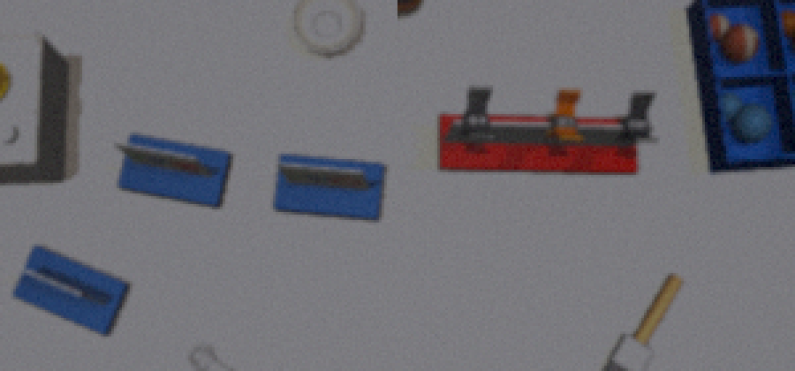

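Three look-alike cards in the scene picture: (332,236), (397,244) and (430,203). The robot faces the camera, so its right is image left. The card meant is therefore (332,236), at y≈0.235; it is the right-hand one in the top crop, and the crop confirms it. The orange clip is at (160,227) in scene, between the two grey clips on the red-footed rail. Next I fit the rail, card and clip poses.

```bash
cat > fit.py <<'E'
from h import *
from scipy.optimize import minimize
fr={c:np.load(f"{c}0.npy",allow_pickle=True).item() for c in("scene","top")}
def box(c,s):
    return np.array([[c[0]+i*s[0]/2,c[1]+j*s[1]/2,c[2]+k*s[2]/2] for i in(-1,1) for j in(-1,1) for k in(-1,1)])
def place(P,p):
    c,s=np.cos(p[2]),np.sin(p[2]);return P@np.array([[c,s,0],[-s,c,0],[0,0,1]])+[p[0],p[1],0]
def hull(f,P,S=4):
    m=np.zeros((420*S,560*S),np.uint8);h=cv2.convexHull(((proj(f,P)+.5)*S-.5).astype(np.float32))
    cv2.fillConvexPoly(m,np.round(h*16).astype(np.int32),255,shift=4)
    return cv2.resize(m,(560,420),interpolation=cv2.INTER_AREA)/255.
def soft(f,ch):
    i=f["img"].astype(float)
    o=[1,0] if ch==2 else [1,2]
    d=i[...,ch]-i[...,o].max(2); return d
def fit(p0,ch,foot,occ,cams):
    p0=np.array(p0,float);data=[]
    for c in cams:
        f=fr[c];d=soft(f,ch)
        roi=cv2.dilate((hull(f,place(foot,p0))>0).astype(np.uint8),np.ones((13,13)))>0
        hi=np.percentile(d[roi&(hull(f,place(foot,p0))>.99)&(hull(f,place(occ,p0))==0)],40)
        data.append((f,np.clip(d/hi,0,1),roi))
    def cost(q):
        p=p0+q*[.01,.01,.05];e=0
        for f,m,roi in data:
            w=roi*(1-(hull(f,place(occ,p0))>0));e+=(w*(hull(f,place(foot,p))-m)**2).sum()
        return e
    r=minimize(cost,[0,0,0],method="Nelder-Mead",options=dict(initial_simplex=[[0,0,0],[1,0,0],[0,1,0],[0,0,1]],xatol=.005,fatol=.01))
    return p0+r.x*[.01,.01,.05],r.fun
def top(p,z):return place(np.array([[0,-.05,z],[0,.05,z]]),p)
if __name__=="__main__":
    cf,co=box((0,0,.011),(.07,.13,.022)),box((0,0,.0735),(.003,.1,.103))
    rf,ro=box((0,0,.008),(.07,.25,.016)),box((0,0,.085),(.03,.24,.138))
    for n,a in dict(card=([.54,.235,-.05],2,cf,co),rail=([.56,-.242,0],0,rf,ro)).items():
        for cams in(["scene"],["top"],["scene","top"]):
            p,e=fit(*a,cams);print(n,cams,p.round(4),round(e,2))
    # orange clip centroids -> ray at z
    for c,f in fr.items():
        hsv=cv2.cvtColor(f["img"],cv2.COLOR_RGB2HSV);u,v=(160,227) if c=="scene" else (393,177)
        m=(hsv[...,0]>5)&(hsv[...,0]<22)&(hsv[...,1]>130);w=np.zeros_like(m);w[v-22:v+22,u-12:u+12]=1
        y,x=np.nonzero(m&w);print(c,len(x),x.mean(),y.mean(),x.min(),x.max(),y.min(),y.max())
        for z in(.12,.14,.16):print(z,onplane(f,[[x.mean(),y.mean()]],z).round(4))
E
python3 fit.py
```

```text
card ['scene'] [ 0.5359  0.2417 -0.1741] 61.92
card ['top'] [ 0.5422  0.2402 -0.1662] 56.35
card ['scene', 'top'] [ 0.5398  0.2404 -0.1836] 146.83
rail ['scene'] [ 0.557  -0.2516 -0.0943] 14.84
rail ['top'] [ 0.5642 -0.2529 -0.0974] 18.84
rail ['scene', 'top'] [ 0.5602 -0.2519 -0.0909] 113.32
scene 174 160.39655172413794 228.30459770114942 153 167 215 240
0.12 [[ 0.5539 -0.26    0.12  ]]
0.14 [[ 0.5669 -0.2541  0.14  ]]
0.16 [[ 0.5799 -0.2482  0.16  ]]
top 110 393.40909090909093 178.65454545454546 387 399 169 188
0.12 [[ 0.5665 -0.2641  0.12  ]]
0.14 [[ 0.5617 -0.2591  0.14  ]]
0.16 [[ 0.5569 -0.2541  0.16  ]]
```

Run:
```python
from fit import *
ims=[]
for c,f in fr.items():
    print(c,f["cx"],f["cy"],f["distortion"])
    im=cv2.resize(f["img"][:,:,::-1],None,fx=6,fy=6,interpolation=cv2.INTER_NEAREST)
    for n,p,zs in(("card",(.539,.2405,-.17),(.022,.125)),("rail",(.5605,-.252,-.094),(.016,.110))):
        j=im.copy();hx=.065 if n=="card" else .125; tw=.05 if n=="card" else .12
        P=place(np.array([[-.035,-hx,zs[0]],[.035,-hx,zs[0]],[.035,hx,zs[0]],[-.035,hx,zs[0]]]),p)
        L=place(np.array([[0,-tw,zs[1]],[0,tw,zs[1]]]),p)
        for Q,cl in((P,(0,255,255)),(L,(0,255,0))):
            cv2.polylines(j,[np.round((proj(f,Q)+.5)*6).astype(np.int32)],True,cl,1)
        u,v=proj(f,[[*p[:2],.07]])[0];u,v=int(u)*6,int(v)*6
        ims.append(j[v-145:v+145,u-195:u+195])
cv2.imwrite("pics/c.png",cv2.vconcat([cv2.hconcat(ims[:2]),cv2.hconcat(ims[2:])]))
```

```text
scene 283.91602664403143 210.01539018785743 [-0.06390417  0.          0.          0.          0.        ]
top 282.03413236818216 201.56073574611594 [-0.18376613  0.          0.          0.          0.        ]
```

View pics/c.png

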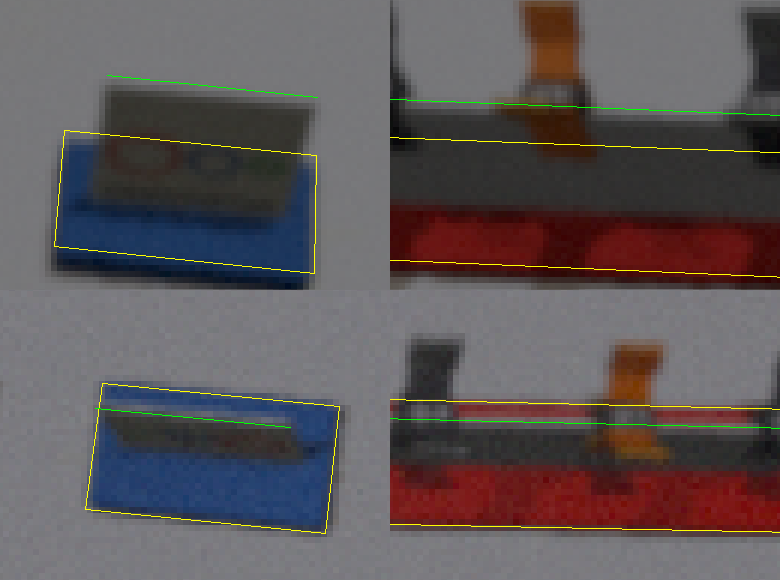

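The overlays agree with the fits to about 5 mm, with the scene view suggesting a few mm more in x. That is enough to set out. I'll turn to yaw ≈1.477 and travel above the clip.

apply_moves(
  claw=[0.085,0.085,0.085,0.085,0.085,0.085,0.085,0.085,0.085,0.085,0.085,0.085,0.085,0.085,0.085,0.085,0.085,0.085],
  xyz=[
    [0,0,0],
    [0,0,0],
    [0,0,0],
    [0,0,0],
    [0,0,0],
    [0,0,0],
    [0,0,0],
    [0,0,0],
    [0,0,0],
    [-0.03,0.03,0],
    [-0.03,0.03,0],
    [-0.03,0.03,0],
    [-0.03,0.03,0],
    [-0.03,0.03,0],
    [-0.03,0.03,0],
    [-0.03,0.03,0],
    [-0.04,0.02,0],
    [-0.04,0.02,0],
  ],
  twist=[
    [0,0,0.15],
    [0,0,0.15],
    [0,0,0.15],
    [0,0,0.15],
    [0,0,0.15],
    [0,0,0.15],
    [0,0,0.15],
    [0,0,0.15],
    [0,0,0.149],
    [0,0,0],
    [0,0,0],
    [0,0,0],
    [0,0,0],
    [0,0,0],
    [0,0,0],
    [0,0,0],
    [0,0,0],
    [0,0,0],
  ],
)

```text
clock: 2.9
position: [0.4164, 0.2803, 0.2313]
tool_rot: [3.141, -0.0, 1.477]
force: [0.9, -0.7, 0.0]
grip_width: 0.085
finger_force: 0.0
```

apply_moves(
  claw=[0.085,0.085,0.085,0.085,0.085,0.085,0.085,0.085,0.085,0.085,0.085,0.085,0.085,0.085,0.085,0.085],
  xyz=[
    [-0.037,0.014,0],
    [-0.037,0.014,0],
    [-0.037,0.014,0],
    [-0.037,0.014,0],
    [-0.037,0.014,0],
    [-0.037,0.014,0],
    [-0.037,0.014,0],
    [-0.037,0.014,0],
    [-0.037,0.014,0],
    [-0.037,0.014,0],
    [-0.037,0.014,0],
    [-0.037,0.014,0],
    [-0.037,0.014,0],
    [-0.037,0.014,0],
    [0,0,0],
    [0,0,0],
  ],
  twist=[
    [0,0,0],
    [0,0,0],
    [0,0,0],
    [0,0,0],
    [0,0,0],
    [0,0,0],
    [0,0,0],
    [0,0,0],
    [0,0,0],
    [0,0,0],
    [0,0,0],
    [0,0,0],
    [0,0,0],
    [0,0,0],
    [0,0,0],
    [0,0,0],
  ],
)

```text
clock: 4.5
position: [0.562, -0.2529, 0.2309]
tool_rot: [-3.141, -0.0, 1.475]
force: [-0.3, 1.5, 0.2]
grip_width: 0.0848
finger_force: 0.0
```

```bash
cat > look.py <<'E'
import sys
from h import *
tag,S=sys.argv[1],6
pts=eval(sys.argv[2]) if len(sys.argv)>2 else []
s=bot.observe();p=np.array(s["position"]);print(p.round(4),np.round(s["tool_rot"],3),s["clock"])
out=[]
for c in("scene","top"):
    f=bot.grab_frame(c);im=cv2.resize(f["img"][:,:,::-1],None,fx=S,fy=S,interpolation=2)
    im=cv2.convertScaleAbs(im,alpha=1.5)
    for q,cl in [(p,(0,255,0))]+[(q,(255,0,255)) for q in pts]:
        u=((proj(f,q)[0]+.5)*S).astype(int);cv2.drawMarker(im,tuple(map(int,u)),cl,0,14,1)
    u,v=((proj(f,p-[0,0,.03])[0]+.5)*S).astype(int)
    out.append(im[max(v-290,0):,max(u-195,0):][:580,:390])
h=min(o.shape[0] for o in out)
cv2.imwrite(f"pics/{tag}.png",cv2.hconcat([o[:h] for o in out]))
E
python3 look.py d "[[.5625,-.257,.166],[.5625,-.257,.110]]"
```

```text
[ 0.562  -0.2529  0.2309] [-3.141 -0.     1.475] 4.5
```

View pics/d.png

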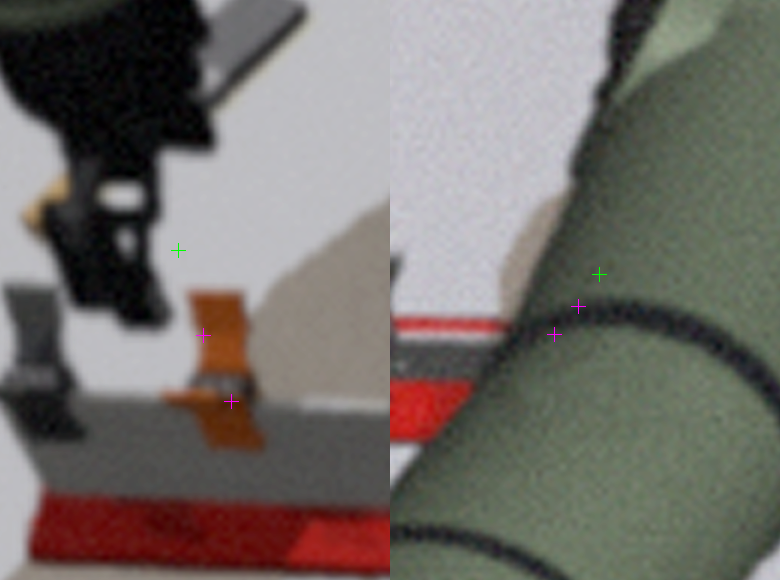

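```bash
python3 look.py e "[[.562+s*.05,-.2529-s*.005,.2309+.013] for s in(-1,1)]+[[.562,-.2529,.2309+.019+.054]]"
```

```text
[ 0.5623 -0.2512  0.2312] [-3.141e+00 -1.000e-03  1.478e+00] 4.6
```

View pics/e.png

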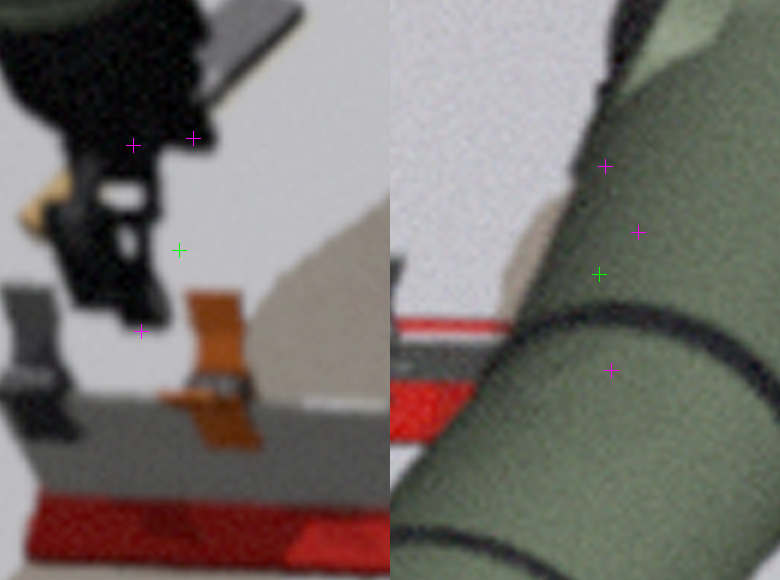

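The two fingertips (near tip at about (145,320), far one at about (205,145) in the left crop) match their predicted marks. The clip and strip also match their marks, so I'll descend over the handles and squeeze.

apply_moves(
  claw=[0.085,0.085,0.085,0.085,0.085,0.085,0.085,0.085,0.085,0.085,0.02,0.02,0.02,0.02,0.02,0.02,0.02,0.02],
  xyz=[
    [-0.005,0.002,0],
    [0,0,0.014],
    [0,0,0.014],
    [0,0,0.014],
    [0,0,0.014],
    [0,0,0.014],
    [0,0,0.014],
    [0,0,0.014],
    [0,0,0],
    [0,0,0],
    [0,0,0],
    [0,0,0],
    [0,0,0],
    [0,0,0],
    [0,0,0],
    [0,0,0],
    [0,0,0],
    [0,0,0],
  ],
  twist=[
    [0,0,0],
    [0,0,0],
    [0,0,0],
    [0,0,0],
    [0,0,0],
    [0,0,0],
    [0,0,0],
    [0,0,0],
    [0,0,0],
    [0,0,0],
    [0,0,0],
    [0,0,0],
    [0,0,0],
    [0,0,0],
    [0,0,0],
    [0,0,0],
    [0,0,0],
    [0,0,0],
  ],
  force=24,
)

```text
clock: 6.5
position: [0.5647, -0.258, 0.1355]
tool_rot: [3.138, 0.001, 1.477]
force: [-3.4, 2.2, 24.3]
grip_width: 0.0319
finger_force: 21.7
```

```bash
python3 look.py f; python3 -c "
from h import *
s=bot.observe();print(s['grip_width'],s['finger_force'],s['force'])"
```

```text
[ 0.5647 -0.258   0.1355] [3.138e+00 1.000e-03 1.477e+00] 6.5
0.03222355461318356 21.680431596469134 [-3.73975746  1.1858995  23.62456134]
```

View pics/f.png

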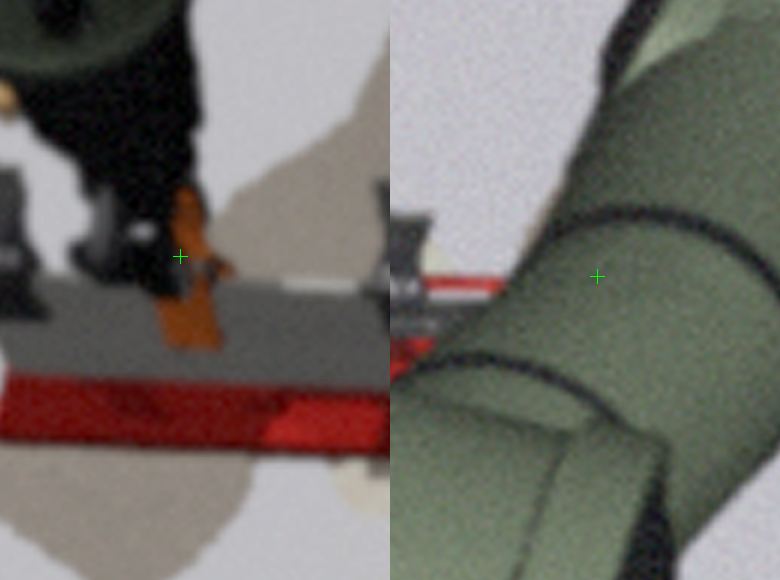

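Squeezed to the stop: width 32 mm and about 22 N on the pads. Lifting.

apply_moves(
  claw=[0.02,0.02,0.02,0.02,0.02,0.02,0.02,0.02,0.02,0.02,0.02,0.02],
  xyz=[
    [0,0,-0.003],
    [0,0,-0.005],
    [0,0,-0.01],
    [0,0,-0.01],
    [0,0,-0.014],
    [0,0,-0.014],
    [0,0,-0.016],
    [0,0,-0.016],
    [0,0,-0.016],
    [0,0,-0.016],
    [0,0,0],
    [0,0,0],
  ],
  twist=[
    [0,0,0],
    [0,0,0],
    [0,0,0],
    [0,0,0],
    [0,0,0],
    [0,0,0],
    [0,0,0],
    [0,0,0],
    [0,0,0],
    [0,0,0],
    [0,0,0],
    [0,0,0],
  ],
)

```text
clock: 7.8
position: [0.5638, -0.2573, 0.2536]
tool_rot: [3.141, -0.0, 1.477]
force: [0.1, 1.0, -0.2]
grip_width: 0.0318
finger_force: 24.5
```

```bash
python3 look.py g; python3 -c "
from h import *
s=bot.observe();print(s['grip_width'],s['finger_force'],s['force'])"
```

```text
[ 0.5638 -0.2573  0.2536] [ 3.141 -0.     1.477] 7.8
0.03162526037997673 24.513064613565803 [-0.04928347 -0.52921455 -1.07878   ]
```

View pics/g.png

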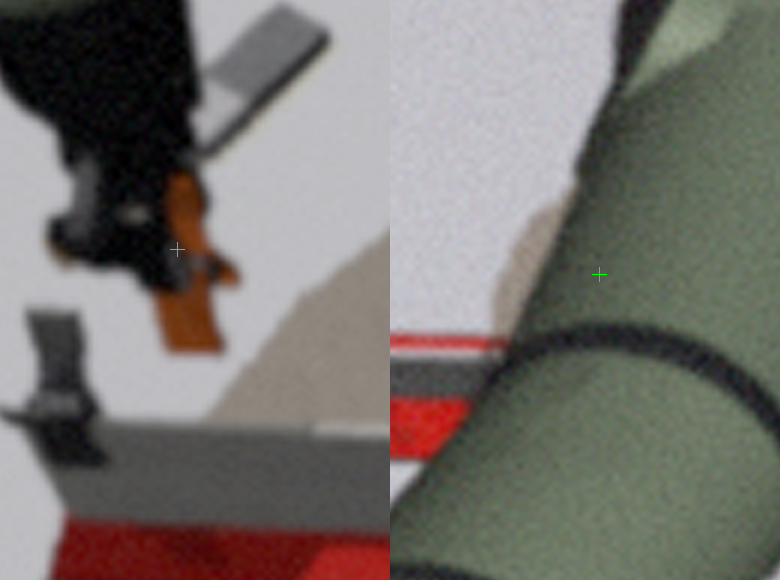

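Clip is free of the rail, upright and open. Turning to the card's yaw and moving above it.

apply_moves(
  claw=[0.02,0.02,0.02,0.02,0.02,0.02,0.02,0.02,0.02,0.02,0.02,0.02,0.02,0.02,0.02,0.02,0.02,0.02,0.02],
  xyz=[
    [0,0,0],
    [0.01,-0.002,0],
    [0.02,-0.004,0],
    [0.033,-0.007,0],
    [0.034,-0.008,0],
    [0.034,-0.008,0],
    [0.034,-0.008,0],
    [0.034,-0.008,0],
    [0.034,-0.008,0],
    [0.034,-0.008,0],
    [0.034,-0.008,0],
    [0.034,-0.008,0],
    [0.034,-0.008,0],
    [0.034,-0.007,0],
    [0.034,-0.006,0],
    [0.03,-0.005,0],
    [0.016,-0.003,0],
    [0,0,0],
    [0,0,0],
  ],
  twist=[
    [0,0,0.076],
    [0,0,0],
    [0,0,0],
    [0,0,0],
    [0,0,0],
    [0,0,0],
    [0,0,0],
    [0,0,0],
    [0,0,0],
    [0,0,0],
    [0,0,0],
    [0,0,0],
    [0,0,0],
    [0,0,0],
    [0,0,0],
    [0,0,0],
    [0,0,0],
    [0,0,0],
    [0,0,0],
  ],
)

```text
clock: 9.8
position: [0.5409, 0.2358, 0.2531]
tool_rot: [-3.141, 0.001, 1.401]
force: [-0.3, -0.3, -1.3]
grip_width: 0.0318
finger_force: 24.5
```

```bash
python3 look.py i "[[.5415,.2405,.125],[.5415-.0085,.2405-.0493,.125],[.5415+.0085,.2405+.0493,.125]]"; python3 -c "
from h import *
s=bot.observe();print(s['grip_width'],s['finger_force'],s['force'])"
```

```text
[0.5409 0.2358 0.2531] [-3.141e+00  1.000e-03  1.401e+00] 9.8
0.03168496348490121 24.520728837233037 [-0.16358709 -0.33430495 -0.25271756]
```

View pics/i.png

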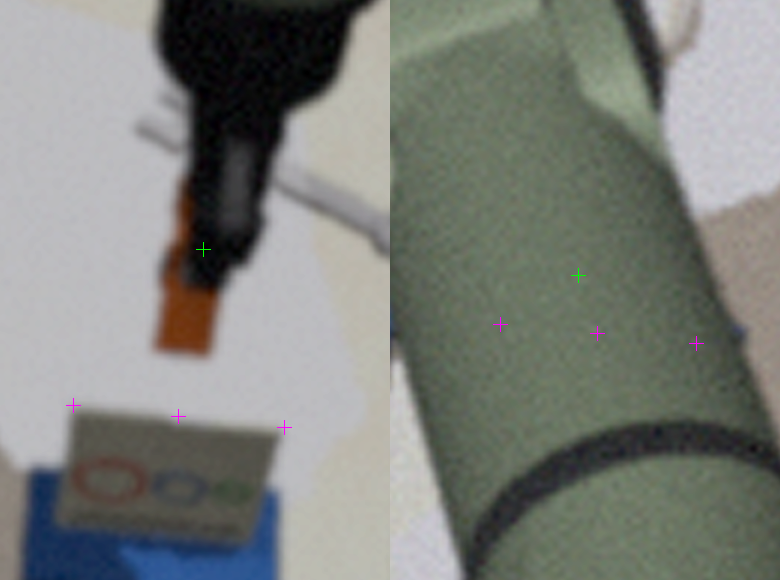

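Run:
```python
from h import *
f=bot.grab_frame("scene");p=np.array(bot.observe()["position"])
u0=np.array([203,249])-(proj(f,p)[0]+.5)*6
ax=np.array([np.cos(-.17),np.sin(-.17),0]);ay=np.array([-ax[1],ax[0],0])
for d in(-.015,0,.01):
    for t in(.015,.019):
        q=p+ax*t+ay*d+[0,0,-.0525];print(d,t,((proj(f,q)[0]+.5)*6+u0).round())
```

```text
-0.015 0.015 [153. 345.]
-0.015 0.019 [153. 352.]
0 0.015 [187. 348.]
0 0.019 [186. 355.]
0.01 0.015 [209. 350.]
0.01 0.019 [209. 358.]
```

The jaw's lower edge at (183,352) matches the prediction to about 2 mm. The card's top-edge middle at (179,423) is about 3 mm farther in +x than assumed. Correcting and descending partway.

apply_moves(
  claw=[0.02,0.02,0.02,0.02,0.02,0.02,0.02,0.02,0.02],
  xyz=[
    [0.006,0.001,0],
    [0,0,0.01],
    [0,0,0.01],
    [0,0,0.01],
    [0,0,0.01],
    [0,0,0.01],
    [0,0,0.008],
    [0,0,0],
    [0,0,0],
  ],
  twist=[
    [0,0,0],
    [0,0,0],
    [0,0,0],
    [0,0,0],
    [0,0,0],
    [0,0,0],
    [0,0,0],
    [0,0,0],
    [0,0,0],
  ],
)

```text
clock: 10.85
position: [0.5432, 0.2423, 0.1953]
tool_rot: [3.142, 0.0, 1.401]
force: [0.3, 1.0, -1.2]
grip_width: 0.0318
finger_force: 24.5
```

```bash
python3 look.py j "[[.543,.2405,.125],[.543-.0085,.2405-.0493,.125],[.543+.0085,.2405+.0493,.125]]"
```

```text
[0.5432 0.2423 0.1953] [3.142 0.    1.401] 10.85
```

View pics/j.png

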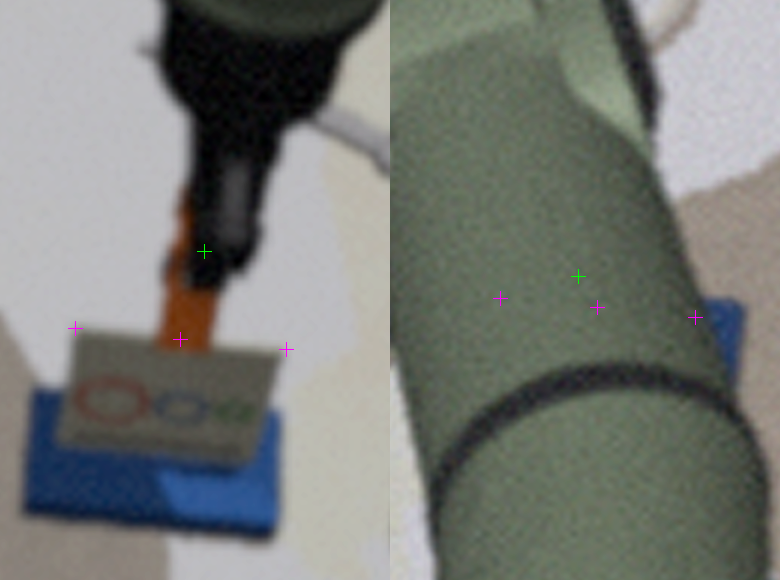

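Jaw bottom at about (185,350) just overlaps the card edge (row 344), centred on the card. Continuing down slowly.

apply_moves(
  claw=[0.02,0.02,0.02,0.02,0.02,0.02,0.02,0.02,0.02,0.02],
  xyz=[
    [0,0.001,0.003],
    [0,0,0.005],
    [0,0,0.005],
    [0,0,0.005],
    [0,0,0.005],
    [0,0,0.005],
    [0,0,0.004],
    [0,0,0.002],
    [0,0,0],
    [0,0,0],
  ],
  twist=[
    [0,0,0],
    [0,0,0],
    [0,0,0],
    [0,0,0],
    [0,0,0],
    [0,0,0],
    [0,0,0],
    [0,0,0],
    [0,0,0],
    [0,0,0],
  ],
)

```text
clock: 11.95
position: [0.5441, 0.2422, 0.1614]
tool_rot: [3.141, -0.0, 1.401]
force: [-0.5, -0.0, -0.8]
grip_width: 0.0319
finger_force: 24.5
```

```bash
python3 look.py k "[[.544,.2405,.125],[.5595,.238,.1085]]"; python3 -c "
from h import *
s=bot.observe();print(s['grip_width'],s['finger_force'],s['force'],s['moment'])"
```

```text
[0.5441 0.2422 0.1614] [ 3.141 -0.     1.401] 11.95
0.031888310739806816 24.510118695907295 [-0.43560298 -0.68521692 -0.71840314] [0.03327693 0.05808542 0.00469259]
```

View pics/k.png

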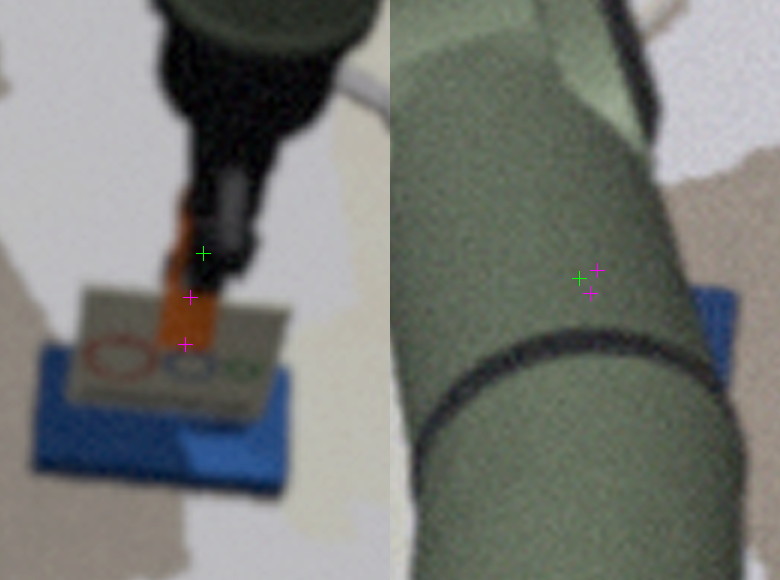

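The front jaw's tip at (187,350) lies in front of the card, well below the edge (row ~300), with no contact force and the grip fully closed on the handles. Handing in.

```bash
python3 -c "
from workcell import bot
print(bot.job_done())"
```

```text
the job is handed in; nothing more can be done
None
```

I've handed the job in. The orange clip is squeezed fully open over the middle of the right-hand card's top edge, tips about 15 mm below it, with no contact force felt; no verdict came back, and the rear jaw was hidden from both cameras.

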